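Open a syringe pump for a new syringe and hold the barrel clamp up

TASK

Open the syringe pump so that I can lay the next syringe in: swing the flat retainer bar on the pusher block round until it clicks into its open end stop, then lift the barrel clamp, the one with the black knob, against its spring until the top of the clamp arm is level with the rubber ring on the guide pin, and hold it there. Finish while still holding the clamp up at the ring, with the retainer still open; leave the pusher block where it stands and do not disturb the glassware, tools and boxes around.

Things in the scene. Friction and masses are not known exactly. Their poses are not given: they have to be found in the camera images.
- pump: laboratory syringe pump, fixed; off-white housing 160 (x) by 300 (y) by 85 mm high. Origin under its centre; x points out of its control panel, away from the robot (yaw within 0.35), z up. On the deck: barrel holder with V groove at the -y end (top at 118 mm), guide rods along y with the pusher block, end block at the +y end (119 mm). Heights in these notes are above the bench
- clamp: spring-loaded barrel clamp on the holder: upright rod at pump x -28, y -107 mm that slides up 0 to 56 mm, with a flat arm 18 mm wide reaching 54 mm to pump +x (124 to 134 mm high) and a black knob on top. Those heights are for the clamp fully down, as it starts. Origin on the rod's axis, 118 mm high when down, rises with it. The pull is about 8 N at first, 14 N at 50 mm; let go, it snaps down
- clamp_knob (a point): centre of the clamp's black knob, an upright cylinder 26 mm in diameter, 32 mm tall (146 to 178 mm high when the clamp is down), this point at 162; moves with the clamp. The guide pin stands 32 mm from the knob's axis towards pump -y, so close the fingers along the pump's x axis: those two sides are free above the arm
- clamp_top (a point): point on the top face of the clamp arm at the guide pin (where a two-pronged fork of the arm straddles the pin); 28 mm below the knob's centre; moves up and down with the clamp. This is the height to bring level with the ring
- ring: dark rubber O-ring, 13 mm in diameter, 4 mm thick, on the guide pin: an upright bright steel pin 6 mm in diameter at pump x -28, y -139 mm, its top 194 mm high. Origin at the ring's centre. It marks how far to lift the clamp: 22 to 44 mm above the arm's top face at rest, differing between starts; it does not move on the pin
- retainer (a joint): angle (rad) of the retainer, a flat steel bar 72 by 14 mm on top of the pusher block, on a vertical hinge. 0 = closed as it starts, pointing from the hinge to pump +x; grows anticlockwise from above, towards pump +y; 1.75 = open at its end stop. A toggle spring resists up to 1.25 (about 3 N at the post; let go there, it swings shut), then snaps the bar on to the stop and keeps it there
- retainer_hinge (a point): point on the retainer's vertical hinge axis, 154 mm high (mid-height of the finger post). In the pump's frame at x -32 mm, y 5 to 51 mm: where the pusher block stands differs between starts
- retainer_post (a point): centre of the retainer's upright round steel finger post near the bar's free end, 58 mm from the hinge axis, 12 mm in diameter, 26 mm tall (141 to 167 mm high, this point at 154; the bar's top face is at 141); swings with the bar. Only the hinge head (12 mm wide, top at 147) stands higher than the bar near it
- pusher_mid (a point): centre of the top face (132 mm high) of the aluminium pusher block, 84 (pump x) by 44 mm (pump y), which carries the retainer; it stands locked on the lead screw and holds against about 80 N
- vial: 2 ml amber vial with black cap, 12 mm in diameter, 32 mm tall, standing on the pump's deck at its +x edge between holder and pusher; loose. Origin under its centre
- syringe: glass syringe 170 mm long, barrel 20 mm in diameter, lying in the white tray beyond the pump; loose. Origin below its barrel, y along it
- tray: white plastic tray 85 by 250 by 18 mm, fixed, beyond the pump's control panel. Origin under its centre
- vial_rack: grey vial rack 100 by 65 by 28 mm (48 mm high with vials) beside the pump's -y end; loose. Origin under its centre
- wrench: steel fitting wrench 130 mm long lying beside the pump's +y end; loose
- carton: blue carton 70 by 110 by 45 mm beyond the pump's +y end; loose. Origin under its centre
- amber_bottle: amber glass bottle with white cap, 86 mm in diameter, 190 mm tall, standing to the left; loose. Origin under its centre
- beaker: glass beaker 68 mm in diameter, 85 mm tall, standing to the right; loose. Origin under its centre

How it is judged:
On the way, in this order (a step that is already met when the one before it is completed fails the run):
1. the retainer bar is swung open and seated at its end stop (value of joint retainer above 1.68 rad), for 0.3 s.
2. the barrel clamp is lifted until its arm is level with the ring (z of clamp_top in the frame of ring between -0.005 and 0.005 m and contact force between clamp and the fingers above 3 N), for 0.3 s.
At the end, for the whole second after the job is handed in: The retainer is open at its end stop (joint above 1.68 rad); the top face of the clamp arm is within 5 mm of the height of the ring's centre and still, held there by the fingers (more than 3 N on the clamp) and by nothing else, through the last second (all of step 2 and value of joint retainer above 1.68 rad and linear speed of clamp below 0.01 m/s and contact force between clamp and vial below 0.3 N and contact force between clamp and wrench below 0.3 N and contact force between clamp and syringe below 0.3 N); the arm keeps its last pose, push and grip.
It fails at once if the pusher block is shifted by more than 6 mm (distance of pusher_mid from where it was at the start of the episode above 0.006 m).
It fails at once if the vial on the pump is moved by more than 15 mm or tipped over (distance of vial from where it was at the start of the episode above 0.015 m or angle between vial's own z axis and vertical above 0.5 rad).
It fails at once if something standing around is moved by more than 25 mm or tipped (distance of any of syringe, vial_rack, wrench, carton, amber_bottle, beaker from where it was at the start of the episode above 0.025 m or angle between any of amber_bottle, beaker's own z axis and vertical above 0.4 rad).
It also fails if it takes over 48 s, if anything falls off the work surface, if the arm or the gripper's body presses on something with over 40 N, if the wrist force passes 120 N, or if a joint passes its speed limit or range.

ROBOT

A 6-joint arm with a two-finger parallel gripper is mounted at the origin on the work surface. World frame = base frame: x ahead of the robot, y to its left, z up, the work surface at z = 0. Lengths are in m, angles in rad, forces in N, time in s.
With the tool pointing down it reaches from about 0.375 to 0.9 m from the base axis. Payload 3.1 kg.
Tool frame: the origin (TCP) lies midway between the tips of the shut fingers; the grasp point (between the pads) lies 19 mm behind it; z points along the fingers, y is the line along which they close (so a half turn about z gives the same grasp; the last joint's range is limited). The gripper opens to 87 mm and grips with 3 to 60 N. Pads are 19 mm wide; open, the fingers measure 117 mm over their backs; the gripper's body (75 mm by 190 mm) begins 51 mm behind the grasp point.
Start: joints at [0.974, 0.527, 1.433, -0, 1.181, -0.178], TCP at [0.254, 0.571, 0.223] pointing down, gripper open.
Joint ranges: [-3.08, 3.08], [-0.75, 2.2], [0.22, 2.44], [-1.43, 4.57], [0, 2.65], [-2.85, 2.85]. Speed limits (rad/s): [2.79, 2.79, 3.14, 3.14, 3.14, 3.14].

INTERFACE

Orientations are given as a unit quaternion [w, x, y, z].
In Python, from cell import env gives the robot as it stands. The module is installed in compiled form; this text tells all that it offers.
- The arm moves only by the tool servo_tool, never from a script. Its argument "deltas" is one flat list of numbers, 4 for each row, row after row: the shift along the tool's x, y, z in m, then the turn about the tool's z in rad. A call has 1 to 8 rows; each row is the pose to reach, as a shift and turn from the pose commanded when the call began, along the tool's axes at that moment; what a row does not reach only later rows make up. A row lasts 1/8 s, in which the tool goes at most 62.5 mm and 10.7 degrees, less where a joint would pass 70% of its speed; a pose out of reach is approached as far as the arm can. A call with a gripper value outside its range is refused whole. "hand" is the opening, from 0 (shut) to 1 (fully open), set as the call begins (left out, the last holds). The fingers move at their own pace and stop on an object; "force" is the grip in N (left out, the last holds). Time passes only in rows, so rows that repeat a pose let the fingers close. It gives the time, the measured TCP pose, the force, the opening and the grip force at its end, in the units of the state.
- env.get_obs(): the state, without advancing time (a new reading comes with each control period).
- env.capture(name): name is "side" or "top"; returns the picture (480x640x3 uint8, red, green, blue); there is no depth.
- env.camera_model(name): a dict with "K" (3x3 intrinsics, pixels), "extrinsics" (4x4, takes a point from camera to world coordinates). Camera axes: x right, y up, looking along -z (the intrinsics and any distortion apply to the point x, -y, -z); pixel columns grow to the right and rows downward; lengths in m; the calibration is good to about 2 mm. A picture is of the moment at which its call begins. camera_model takes no time and is no camera call.
- env.sign_off(): hands the job in; it is judged then, once.
The state is a dict: "time_s": time; "q": joint angles; "joint_velocities": joint speeds; "joint_efforts": joint torques, N m; "tool_pos": TCP position; "eef_rot": TCP orientation; "ft_force": force on the tool from outside, world axes, zero at the start; "moment": the same for the moment, N m; "opening": finger opening in m; "grip_force": force on a finger pad.
Only numpy, scipy, OpenCV 4.12 (cv2) and the standard library are available. Lean on these libraries where they do the work, as an engineer would, in place of code of your own. Each camera call takes 0.05 s, during which the arm holds its last target. There are 200 camera calls.

## Working session

There is one attempt and no reset: what is moved stays moved. The work goes in short steps, Python scripts to look and compute and a tool call to move; the robot and the scene stay as the last step left them, time stands still between calls to the robot, and variables do not carry over. Pictures are saved under pics/ and viewed, at most 10 in all, crops included, and the job is handed in when it is done.

Besides the shell and the picture viewer there is one more tool, called after "Emit:" by a JSON object that holds its "fn" and its "kwargs", one argument or row to a line. servo_tool: Moves the arm, as the interface text tells. Its arguments: {"type":"object","properties":{"deltas":{"type":"array","items":{"type":"number"}},"hand":{"type":"number"},"force":{"type":"number"}},"required":["deltas"]}

```bash
mkdir -p pics; python3 - <<'E'
from cell import env
import cv2,numpy as np
np.set_printoptions(precision=4,suppress=True)
for n in("side","top"):
    cv2.imwrite(f"pics/{n}0.png",env.capture(n)[:,:,::-1]); m=env.camera_model(n); print(n,m)
o=env.get_obs(); print(o)
E
```

```text
side {'K': array([[609.586 ,   0.    , 322.7247],
       [  0.    , 609.586 , 240.4013],
       [  0.    ,   0.    ,   1.    ]]), 'extrinsics': array([[ 0.9316,  0.2545, -0.2595,  0.2102],
       [-0.3633,  0.6343, -0.6824, -0.9978],
       [-0.0091,  0.73  ,  0.6833,  1.1416],
       [ 0.    ,  0.    ,  0.    ,  1.    ]])}
top {'K': array([[563.7202,   0.    , 317.4209],
       [  0.    , 563.7202, 246.6342],
       [  0.    ,   0.    ,   1.    ]]), 'extrinsics': array([[ 0.0788,  0.9729, -0.2174,  0.358 ],
       [-0.9969,  0.0773, -0.0155,  0.0117],
       [ 0.0018,  0.218 ,  0.976 ,  1.3304],
       [ 0.    ,  0.    ,  0.    ,  1.    ]])}
{'time_s': 0.1, 'q': array([ 0.9735,  0.5283,  1.4338,  0.    ,  1.1814, -0.1785]), 'joint_velocities': array([-0.0019, -0.0027, -0.0026, -0.0003,  0.0008, -0.001 ]), 'joint_efforts': array([ -0.0005, -44.0986, -17.7149,   0.0635,   0.0534,  -0.    ]), 'tool_pos': array([0.2537, 0.5704, 0.2217]), 'eef_rot': array([-0.0004,  0.2079,  0.9782, -0.0009]), 'ft_force': array([-1.4455, -0.7748,  0.5699]), 'moment': array([-0.0035,  0.0078,  0.0011]), 'grip_force': 0.0, 'opening': 0.08696897756918087}
```

View pics/side0.png

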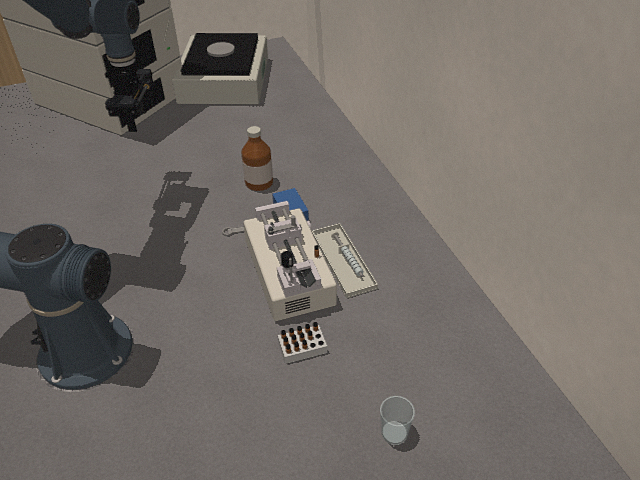

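View pics/top0.png

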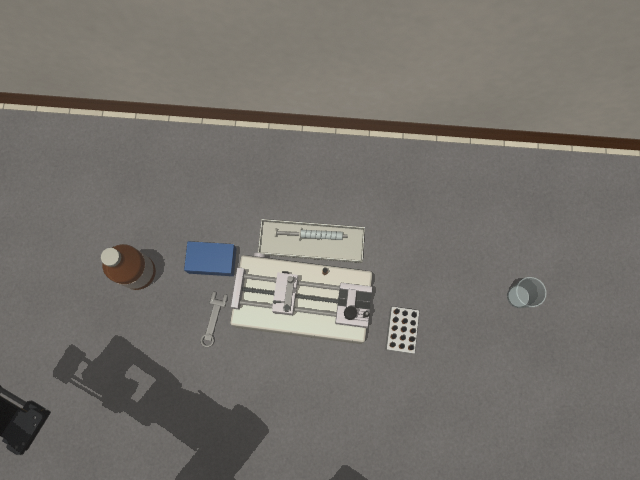

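The side view shows the knob near (287,260) and the pusher near (283,228). In the top view the knob is near (350,312), the pusher near (285,293) and the vial near (325,271). I'll enlarge both.

```bash
python3 - <<'E'
import cv2,numpy as np
a=cv2.imread("pics/top0.png")[245:350,225:385]; b=cv2.imread("pics/side0.png")[195:320,235:345]
cv2.imwrite("pics/topc.png",cv2.resize(a,None,fx=5,fy=5,interpolation=cv2.INTER_CUBIC))
cv2.imwrite("pics/sidec.png",cv2.resize(b,None,fx=4.8,fy=4.8,interpolation=cv2.INTER_CUBIC))
E
```

```text
(no output)
```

View pics/topc.png

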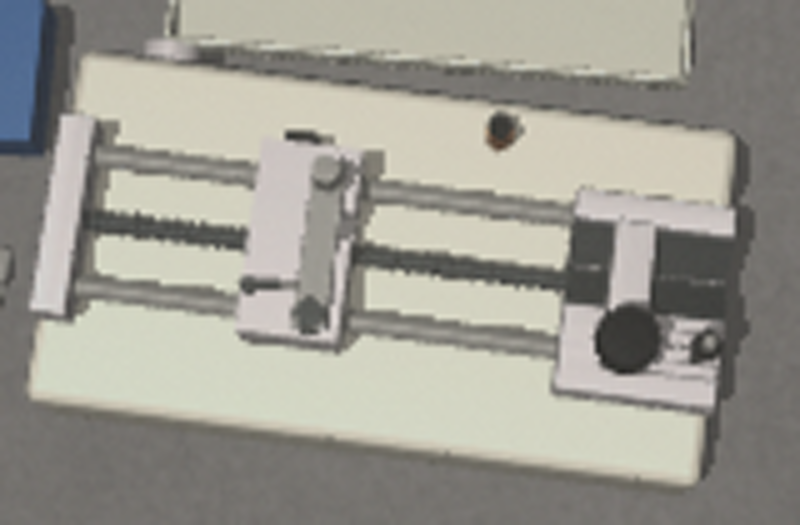

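View pics/sidec.png

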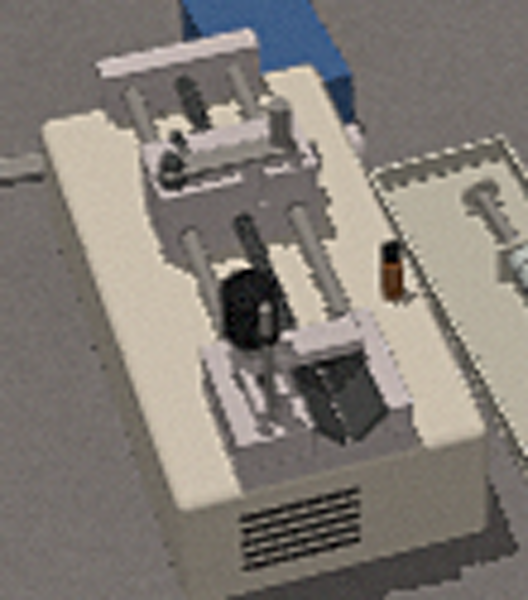

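The top crop shows the deck corners at about (82,52), (738,132), (697,484) and (30,400). The post top is at (327,170), the hinge at (308,316), the knob top at (628,338) and the pin at (706,345). In the side crop the pin stands in front of the knob, with its top near (266,305). Next I'll compute the poses and check them against the given sizes.

```bash
cat > h.py <<'E'
from cell import env
import cv2,numpy as np
np.set_printoptions(precision=4,suppress=True)
def ray(n,u,v):
    m=env.camera_model(n);K=m["K"];E=m["extrinsics"]
    d=np.array([(u-K[0,2])/K[0,0],-(v-K[1,2])/K[1,1],-1]); return E[:3,3],E[:3,:3]@d
def onz(n,u,v,z):
    c,d=ray(n,u,v); return c+d*(z-c[2])/d[2]
def proj(n,P):
    m=env.camera_model(n);K=m["K"];E=m["extrinsics"]
    p=E[:3,:3].T@(np.asarray(P)-E[:3,3]); return np.array([K[0,2]+K[0,0]*p[0]/-p[2],K[1,2]+K[1,1]*p[1]/p[2]])
T=lambda x,y:((x+.5)/5-.5+225,(y+.5)/5-.5+245)
S=lambda x,y:((x+.5)/4.8-.5+235,(y+.5)/4.8-.5+195)
iS=lambda p:((p-[235,195]+.5)*4.8-.5)
E
python3 - <<'E'
from h import *
c=[onz("top",*T(x,y),.085) for x,y in[(82,52),(738,132),(697,484),(30,400)]]
c=np.array(c);print(c, [np.linalg.norm(c[i]-c[i-1]) for i in range(4)])
ctr=c.mean(0)[:2]; ex=(c[0]+c[1]-c[2]-c[3])[:2]; ey=(c[0]+c[3]-c[1]-c[2])[:2]
yaw=np.arctan2(ex[1],ex[0]); yaw2=np.arctan2(-ey[0],ey[1]); print(ctr,yaw,yaw2)
kn=onz("top",*T(628,338),.178);hi=onz("top",*T(308,316),.147);po=onz("top",*T(327,170),.167);pin=onz("top",*T(706,340),.194);vi=onz("top",*T(501,126),.117)
pks=onz("side",*S(279,103),.167); kns=onz("side",*S(250,285),.178); print("side post,knob",pks,kns)
yw=(300*yaw2+160*yaw)/460
R=np.array([[np.cos(yw),-np.sin(yw)],[np.sin(yw),np.cos(yw)]])
for n,p in zip(("knob","hinge","post","pin","vial"),(kn,hi,po,pin,vi)): print(n,p,R.T@(p[:2]-ctr))
print(np.linalg.norm((po-hi)[:2]),np.arctan2(*(po-hi)[1::-1]))
pw=ctr+R@[-.028,-.139]
for z in(.134,.15,.156,.165,.178,.194): print(z,iS(proj("side",[*pw,z])))
E
```

```text
[[ 0.6025  0.2017  0.085 ]
 [ 0.5894 -0.0954  0.085 ]
 [ 0.4323 -0.0866  0.085 ]
 [ 0.4456  0.2076  0.085 ]] [np.float64(0.15710036937778815), np.float64(0.29746377868349727), np.float64(0.1573362306703185), np.float64(0.29448653053305884)]
[0.5174 0.0568] -0.04676422571715711 -0.04459102908293613
side post,knob [0.5438 0.0839 0.167 ] [ 0.4841 -0.047   0.178 ]
knob [ 0.4833 -0.0476  0.178 ] [-0.0294 -0.1058]
hinge [0.4853 0.0854 0.147 ] [-0.0334  0.0271]
post [0.5445 0.0818 0.167 ] [0.0259 0.0262]
pin [ 0.4833 -0.0781  0.194 ] [-0.028  -0.1364]
vial [0.5779 0.0108 0.117 ] [ 0.0625 -0.0433]
0.05933124329168308 -0.06092567264226602
0.134 [275.7566 398.2018]
0.15 [274.2756 374.7507]
0.156 [273.7142 365.8601]
0.165 [272.8657 352.4239]
0.178 [271.6264 332.8008]
0.194 [270.0787 308.2932]
```

```bash
python3 - <<'E'
from h import *
I=np.array([env.capture("side") for _ in range(4)]).astype(float).mean(0)
g=I.mean(2); pw=[.4838,-.0787]
for z in np.arange(.13,.2,.004): print(round(z,3),proj("side",[*pw,z]))
print(g[255:282,284:298].astype(int))
a=I[250:285,275:310].astype(np.uint8)[:,:,::-1]; b=cv2.imread("pics/top0.png")[297:332,340:375]
cv2.imwrite("pics/pin.png",cv2.resize(np.hstack([a,b]),None,fx=11,fy=11,interpolation=cv2.INTER_NEAREST))
E
```

```text
0.13 [292.0922 278.0892]
0.134 [292.0159 276.8798]
0.138 [291.9392 275.6656]
0.142 [291.8622 274.4467]
0.146 [291.785  273.2229]
0.15 [291.7074 271.9943]
0.154 [291.6295 270.7607]
0.158 [291.5513 269.5223]
0.162 [291.4728 268.2789]
0.166 [291.394  267.0305]
0.17 [291.3148 265.7771]
0.174 [291.2354 264.5186]
0.178 [291.1556 263.2551]
0.182 [291.0755 261.9865]
0.186 [290.995  260.7128]
0.19 [290.9143 259.4339]
0.194 [290.8332 258.1498]
0.198 [290.7518 256.8604]
[[ 26  29  29  29  29  28  29  18  33  60 183 196 189 188]
 [ 24  27  27  27  26  23  24  13  31  32  95 184 192 188]
 [ 33  31  26  24  26  29  39  16  41  53 104 189 194 189]
 [ 28  32  35  27  13  80 117  58  12  65  35 183 196 192]
 [ 19  21  18  12  18 136 146  74  25  53  44  96 187 191]
 [ 18  21  19  18  25  74  80  50  19  70  67  66 184 196]
 [ 20  13  22  20  11  77  84  53  13  55  53  32  95 184]
 [ 17  15  19  17  22  78  87  55  20  62  69  52 101 184]
 [ 20  24  12  20  30  77  88  58  28  54  74  89 105 173]
 [ 22  21  15  17  33  67  85  57  10 106 202 197 188 181]
 [ 14  18  18  24  27  29  24  27  13 134 183 
[... 257 characters left out ...]
3 104 107 119 101  81  70 102 112 109 108 109 109]
 [101 116 105 109 113  97  80  72  85 104 117  98  73  41]
 [ 99 184 134 107 109  92  77  71  94  92 103  74  38  32]
 [ 72 129 188 167  83  42  70  67 150 160 116  94  55  32]
 [ 88  92 180 200  96  31  68  68 144 194 130 105  69  42]
 [114  66 146 189 139  75  70  70 110 184 163 116  77  53]
 [191 118 120 182 197 130  77  68 108 181 196 127 104  59]
 [181 188 107 168 190 161  91  69  74  93  98 101 108 111]
 [178 184 116 120 179 196 108  69  77  91 101 136 187 192]
 [177 180 165 106 172 197 110  70  73  82 100  92 174 200]
 [178 181 183 114 149 169 125  80  93  92 102  98 174 190]
 [178 178 184 149 101  96  90  75  90  96 102  98 151 182]]
```

View pics/pin.png

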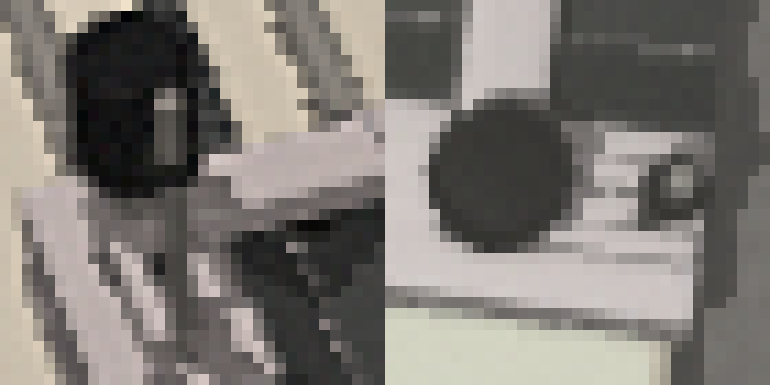

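Everything checks out. The pump centre is (0.517, 0.057) with yaw −0.045, and the knob and post from both views agree to 2 mm. The ring shows as a dark band at rows 265–266, which puts it at about z 0.176, so the lift is about 42 mm. I'll go to beside the post with the fingers shut.

Emit:
{"fn": "servo_tool", "kwargs": {
  "deltas": [-0.06,-0.045,0,0.15,-0.12,-0.09,0,0.3,-0.17,-0.13,0,0.45,-0.22,-0.165,0,0.6,-0.27,-0.2,0,0.75,-0.32,-0.24,0,0.9,-0.37,-0.275,0,1.05,-0.42,-0.315,0,1.197],
  "hand": 0,
  "force": 20
}}

```text
time_s: 1.3
tool_pos: [0.499, 0.1327, 0.2228]
eef_rot: [0.0, 0.725, 0.689, 0.0]
ft_force: [-0.1, 1.2, 0.1]
opening: 0.0152
grip_force: 0.0
```

```bash
cat >> h.py <<'E'
H=np.array([.4858,.0850]); Y0=-.045
def pose():
    o=env.get_obs(); w,x,y,z=o["eef_rot"]
    yt=np.array([2*(x*y-w*z),1-2*(x*x+z*z)]); return o,np.array([*o["tool_pos"]]),np.arctan2(yt[1],yt[0])
def delta(t,yaw,p=None,w=None):
    if p is None: o,p,w=pose()
    d=np.asarray(t)-p; y=np.array([np.cos(w),np.sin(w)]); x=np.array([-y[1],y[0]])
    return np.array([d[:2]@x,d[:2]@y,-d[2],-(yaw-w)])
E
python3 - <<'E'
from h import *
o,p,w=pose(); print(o["time_s"],p,w,o["opening"]); print(delta([.5425,.0524,.215],Y0))
E
```

```text
1.3 [0.499  0.1327 0.2228] -0.05004355868624133 0.015209640369521056
[-0.078   0.0474  0.0078 -0.005 ]
```

Emit:
{"fn": "servo_tool", "kwargs": {
  "deltas": [-0.03,0.02,0,0,-0.06,0.04,0,0,-0.078,0.047,0,0,-0.078,0.047,0,0,-0.078,0.047,0,0]
}}

```text
time_s: 1.92
tool_pos: [0.5403, 0.0556, 0.2224]
eef_rot: [-0.001, 0.723, 0.691, -0.0]
ft_force: [-0.1, 0.2, -0.2]
opening: 0.0005
grip_force: 0.0
```

```bash
python3 - <<'E'
from h import *
o,p,w=pose(); print(p,w,o["opening"],o["ft_force"]); print(delta([.5425,.0524,.147],Y0))
cv2.imwrite("pics/a.png",cv2.resize(env.capture("side")[150:320,200:380,::-1],None,fx=3.3,fy=3.3,interpolation=cv2.INTER_CUBIC))
E
```

```text
[0.5403 0.0556 0.2224] -0.04430951732996567 0.0005424915565627486 [-0.1099  0.1776 -0.2159]
[-0.0031  0.0024  0.0754  0.0007]
```

View pics/a.png

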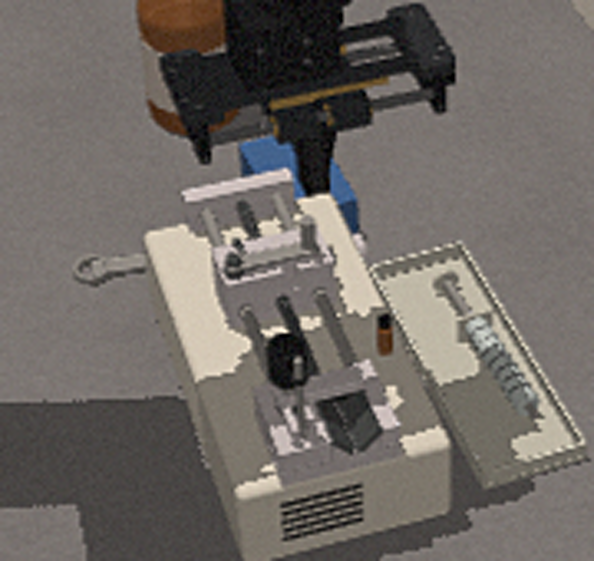

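The shut fingers (crop ~(315,190)) hang above the pusher, with the post (308,235) below them and the vial (385,335) clear. Going down on the −y side of the post.

Emit:
{"fn": "servo_tool", "kwargs": {
  "deltas": [-0.003,0.002,0.03,0,-0.003,0.002,0.06,0,-0.003,0.002,0.075,0,-0.003,0.002,0.075,0,-0.003,0.002,0.075,0]
}}

```text
time_s: 2.6
tool_pos: [0.5439, 0.0517, 0.1484]
eef_rot: [0.001, 0.723, 0.691, 0.001]
ft_force: [0.3, 0.4, -0.1]
opening: 0.0002
grip_force: 0.0
```

```bash
python3 - <<'E'
from h import *
o,p,w=pose(); print(p,w,o["ft_force"])
for th in np.arange(0,1.61,.1):
    a=th+Y0; er=np.array([np.cos(a),np.sin(a)]); et=np.array([-er[1],er[0]])
    t=H+.058*er-.0155*et; print(round(th,2),np.linalg.norm(t),delta([*t,.147],a,p,w))
E
```

```text
[0.5439 0.0517 0.1484] -0.044437187572096616 [ 0.3422  0.3794 -0.1468]
0.0 0.5471501597698886 [ 0.0152 -0.0016  0.0014  0.0006]
0.1 0.5493972701114964 [ 0.021  -0.0003  0.0014 -0.0994]
0.2 0.5511368405451952 [ 0.027   0.0004  0.0014 -0.1994]
0.3 0.5523563510264246 [ 0.033   0.0004  0.0014 -0.2994]
0.4 0.5530470856452484 [ 0.039  -0.0001  0.0014 -0.3994]
0.5 0.5532041297993621 [ 0.0449 -0.0012  0.0014 -0.4994]
0.6 0.5528263683316245 [ 0.0506 -0.0029  0.0014 -0.5994]
0.7 0.5519164850809402 [ 0.0562 -0.0052  0.0014 -0.6994]
0.8 0.5504809639466101 [ 0.0615 -0.008   0.0014 -0.7994]
0.9 0.5485300912241166 [ 0.0665 -0.0113  0.0014 -0.8994]
1.0 0.5460779586123853 [ 0.0711 -0.0151  0.0014 -0.9994]
1.1 0.5431424658964724 [ 0.0753 -0.0194  0.0014 -1.0994]
1.2 0.5397453218527634 [ 0.0791 -0.0241  0.0014 -1.1994]
1.3 0.5359120413836092 [ 0.0824 -0.0291  0.0014 -1.2994]
1.4 0.5316719362430007 [ 0.0852 -0.0344  0.0014 -1.3994]
1.5 0.5270580959445529 [ 0.0874 -0.04    0.0014 -1.4994]
1.6 0.5221073545321668 [ 0.0891 -0.0457  0.0014 -1.5994]
```

Emit:
{"fn": "servo_tool", "kwargs": {
  "deltas": [0.015,-0.001,0.001,0,0.021,0,0.001,-0.1,0.027,0,0.001,-0.2,0.033,0,0.001,-0.3,0.039,0,0.001,-0.4,0.045,-0.001,0.001,-0.5,0.051,-0.003,0.001,-0.6,0.056,-0.005,0.001,-0.7]
}}

```text
time_s: 3.6
tool_pos: [0.5426, 0.108, 0.1476]
eef_rot: [0.002, 0.44, 0.898, 0.001]
ft_force: [2.6, -2.2, -2.4]
opening: 0.0003
grip_force: 1.5
```

```bash
python3 - <<'E'
from h import *
o,p,w=pose(); print(p,w,o["ft_force"],o["moment"])
# commanded pose
a=.7+Y0; er=np.array([np.cos(a),np.sin(a)]); et=np.array([-er[1],er[0]]); pc=np.array([*(H+.058*er-.0155*et),.147]); wc=a; print(pc)
for th in np.arange(.8,1.65,.1):
    a=th+Y0; er=np.array([np.cos(a),np.sin(a)]); et=np.array([-er[1],er[0]])
    t=H+.058*er-.0155*et; print(round(th,2),delta([*t,.147],a,pc,wc))
cv2.imwrite("pics/b.png",cv2.resize(env.capture("top")[200:350,200:400,::-1],None,fx=4,fy=4,interpolation=cv2.INTER_CUBIC))
E
```

```text
[0.5426 0.108  0.1476] 0.6591203371713534 [ 2.5706 -2.2269 -2.4348] [-0.4279 -0.3461 -0.0282]
[0.5412 0.108  0.147 ]
0.8 [ 0.0059  0.0013 -0.     -0.1   ]
0.9 [ 0.0118  0.0019 -0.     -0.2   ]
1.0 [ 0.0178  0.002  -0.     -0.3   ]
1.1 [ 0.0238  0.0015 -0.     -0.4   ]
1.2 [ 0.0297  0.0003 -0.     -0.5   ]
1.3 [ 0.0355 -0.0014 -0.     -0.6   ]
1.4 [ 0.041  -0.0037 -0.     -0.7   ]
1.5 [ 0.0463 -0.0065 -0.     -0.8   ]
1.6 [ 0.0513 -0.0098 -0.     -0.9   ]
```

View pics/b.png

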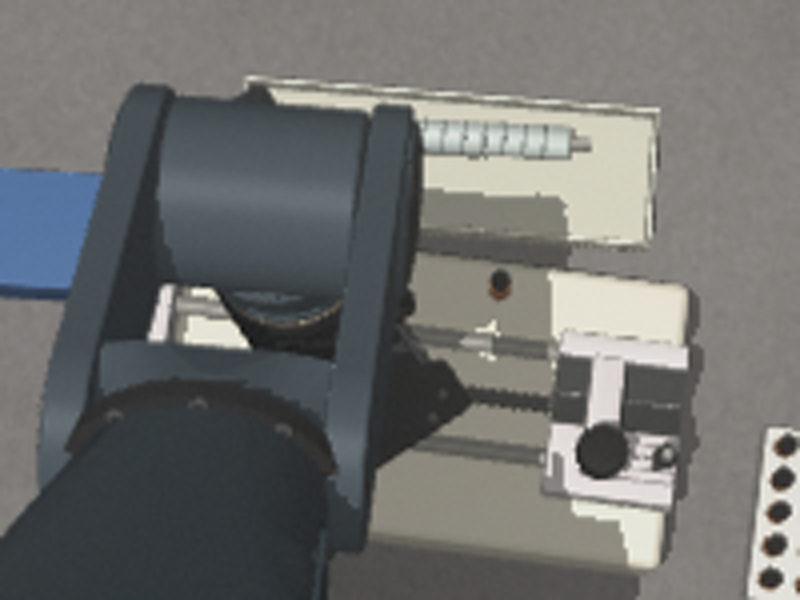

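The arm hides the retainer, while the vial (500,283) and clamp are undisturbed. The 3.4 N reading matches the toggle spring, so the post is being pushed. Continuing.

Emit:
{"fn": "servo_tool", "kwargs": {
  "deltas": [0.006,0.001,0,-0.1,0.012,0.002,0,-0.2,0.018,0.002,0,-0.3,0.024,0.001,0,-0.4,0.03,0,0,-0.5,0.036,-0.001,0,-0.6,0.041,-0.004,0,-0.7,0.046,-0.006,0,-0.8]
}}

```text
time_s: 4.65
tool_pos: [0.5076, 0.1413, 0.1471]
eef_rot: [0.0, 0.057, 0.998, 0.0]
ft_force: [0.5, 1.0, -0.2]
opening: 0.0004
grip_force: 0.0
```

Emit:
{"fn": "servo_tool", "kwargs": {
  "deltas": [0,0,0,0,-0.01,0,-0.01,0,-0.02,0,-0.03,0,-0.02,0,-0.06,0,-0.02,0,-0.09,0,-0.02,0,-0.09,0]
}}

```text
time_s: 5.4
tool_pos: [0.5308, 0.1381, 0.2398]
eef_rot: [0.004, 0.059, 0.998, 0.0]
ft_force: [-0.0, -0.5, 0.6]
opening: 0.0005
grip_force: 0.0
```

```bash
python3 - <<'E'
from h import *
o,p,w=pose(); print(p,w,o["ft_force"])
print(delta([.4836,-.0472,.25],Y0))
E
```

```text
[0.5308 0.1381 0.2398] 1.4535693461623418 [-0.0179 -0.4797  0.6194]
[ 0.0252 -0.1896 -0.0102  1.4986]
```

Emit:
{"fn": "servo_tool", "kwargs": {
  "deltas": [0.003,-0.024,-0.01,0.187,0.006,-0.047,-0.01,0.374,0.009,-0.071,-0.01,0.561,0.012,-0.095,-0.01,0.748,0.016,-0.12,-0.01,0.935,0.019,-0.142,-0.01,1.12,0.022,-0.166,-0.01,1.31,0.025,-0.19,-0.01,1.498],
  "hand": 0.65
}}

```text
time_s: 6.4
tool_pos: [0.4807, -0.0485, 0.2458]
eef_rot: [-0.001, 0.724, 0.69, -0.0]
ft_force: [-0.1, 0.4, -0.4]
opening: 0.056
grip_force: 0.0
```

Emit:
{"fn": "servo_tool", "kwargs": {
  "deltas": [0,0,0,0,0,0,0,0,0,0,0,0]
}}

```text
time_s: 6.78
tool_pos: [0.4811, -0.047, 0.2463]
eef_rot: [-0.0, 0.72, 0.693, 0.0]
ft_force: [-0.4, 0.4, -0.2]
opening: 0.0566
grip_force: 0.0
```

```bash
python3 - <<'E'
from h import *
o,p,w=pose(); print(p,w,o["ft_force"],o["opening"])
print(delta([.4836,-.0472,.145],Y0))
I=np.hstack([cv2.resize(env.capture("top")[245:350,225:385,::-1],(400,262)),cv2.resize(env.capture("side")[195:300,230:350,::-1],(300,262))])
cv2.imwrite("pics/c.png",I)
E
```

```text
[ 0.4811 -0.047   0.2463] -0.03823861881526131 [-0.3651  0.38   -0.2329] 0.056644391263341386
[-0.0001  0.0025  0.1013  0.0068]
```

View pics/c.png

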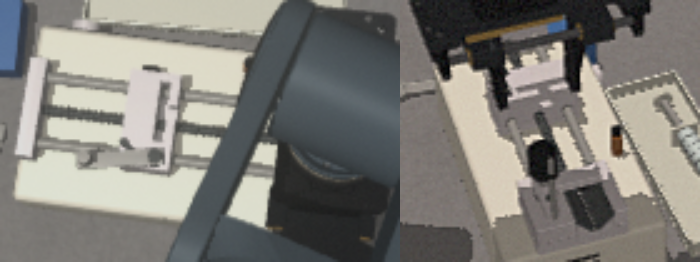

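The retainer is open: the post has moved from beside the vial side to crop (88,157), pointing to pump +y. The fingers hang open above the knob. Going down and gripping.

Emit:
{"fn": "servo_tool", "kwargs": {
  "deltas": [0,0.0025,0.03,0.007,0,0.0025,0.06,0.007,0,0.0025,0.085,0.007,0,0.0025,0.1,0.007,0,0.0025,0.1,0.007,0,0.0025,0.1,0.007]
}}

```text
time_s: 7.62
tool_pos: [0.4841, -0.0478, 0.1471]
eef_rot: [0.0, 0.723, 0.691, 0.0]
ft_force: [0.0, 0.3, -0.3]
opening: 0.0568
grip_force: 0.0
```

Emit:
{"fn": "servo_tool", "kwargs": {
  "deltas": [0,0,0,0,0,0,0,0,0,0,0,0,0,0,0,0,0,0,0,0,0,0,0,0],
  "hand": 0,
  "force": 50
}}

```text
time_s: 8.38
tool_pos: [0.482, -0.0477, 0.1466]
eef_rot: [-0.001, 0.723, 0.691, -0.001]
ft_force: [-4.6, -1.9, 4.8]
opening: 0.0251
grip_force: 50.0
```

```bash
python3 - <<'E'
from h import *
o,p,w=pose(); print(p,w,o["ft_force"],o["opening"],o["grip_force"],o["time_s"])
E
```

```text
[ 0.482  -0.0477  0.1466] -0.046363083935400055 [-4.6431 -1.8582  4.7873] 0.02511022064348463 49.98635700903833 8.375
```

Emit:
{"fn": "servo_tool", "kwargs": {
  "deltas": [0,-0.001,-0.006,0,0,-0.001,-0.012,0,0,-0.001,-0.018,0,0,-0.001,-0.024,0,0,-0.001,-0.03,0,0,-0.001,-0.036,0,0,-0.001,-0.04,0,0,-0.001,-0.04,0]
}}

```text
time_s: 9.38
tool_pos: [0.482, -0.0477, 0.1866]
eef_rot: [-0.0, 0.723, 0.69, -0.0]
ft_force: [-2.8, -2.4, -11.7]
opening: 0.025
grip_force: 50.0
```

```bash
python3 - <<'E'
from h import *
o,p,w=pose(); print(p,o["ft_force"],o["opening"],o["grip_force"],o["time_s"])
I=np.array([env.capture("side") for _ in range(4)]).astype(float).mean(0).astype(np.uint8)
cv2.imwrite("pics/d.png",cv2.resize(I[240:295,265:325,::-1],None,fx=10,fy=10,interpolation=cv2.INTER_NEAREST))
E
```

```text
[ 0.482  -0.0477  0.1866] [ -2.7535  -2.4055 -11.7025] 0.025043977488032134 49.99053932726383 9.375
```

View pics/d.png

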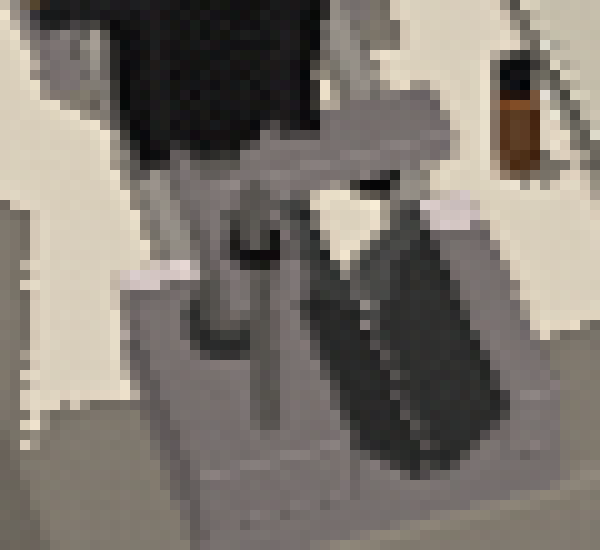

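The clamp followed the lift. The ring is fully visible at crop (255,215–270), i.e. rows 261.5–266.5, which again gives z ≈ 0.176. I'll check the arm's height from its free-end corners and get the ring offset.

```bash
python3 - <<'E'
from h import *
R=np.array([[np.cos(Y0),-np.sin(Y0)],[np.sin(Y0),np.cos(Y0)]]); c=np.array([.4836,-.0474])-R@[-.028,-.107]
cr=lambda P:(proj("side",P)+.5-[265,240])*10
for L in(.03,.035,.04,.045):
    print(L,[cr([*(c+R@[.026,y]),z+L]) for y,z in((-.098,.134),(-.116,.134),(-.116,.124))])
pw=c+R@[-.028,-.139]; d=np.array([.2102,-.9978])-pw; d/=np.linalg.norm(d)
print("pintop",cr([*pw,.194]))
for z in(.17,.173,.176,.179): print(z,"ring front bottom",cr([*(pw+.0045*d),z])[1]+.85*10, "centre",cr([*pw,z]))
E
```

```text
0.03 [array([437.2809, 109.984 ]), array([461.2567, 161.675 ]), array([462.2428, 192.7066])]
0.035 [array([436.7303,  94.367 ]), array([460.7601, 146.0448]), array([461.751 , 177.2287])]
0.04 [array([436.1769,  78.6737]), array([460.261 , 130.3376]), array([461.2567, 161.675 ])]
0.045 [array([435.6209,  62.9036]), array([459.7594, 114.5528]), array([460.7601, 146.0448])]
pintop [257.2993 190.424 ]
0.17 ring front bottom 289.56485117755597 centre [262.1912 266.6992]
0.173 ring front bottom 280.1300329634498 centre [261.5861 257.2655]
0.176 ring front bottom 270.6666433758867 centre [260.9793 247.8032]
0.179 ring front bottom 261.1745524344136 centre [260.3706 238.3124]
```

The arm corners fit a 38–40 mm lift with no slip, and the ring is at 0.176–0.177. I'll raise it another 2.5 mm and hold.

Emit:
{"fn": "servo_tool", "kwargs": {
  "deltas": [0,0,-0.001,0,0,0,-0.0025,0,0,0,-0.0025,0,0,0,-0.0025,0,0,0,-0.0025,0,0,0,-0.0025,0,0,0,-0.0025,0,0,0,-0.0025,0]
}}

```text
time_s: 10.58
tool_pos: [0.482, -0.0477, 0.1889]
eef_rot: [-0.0, 0.724, 0.69, -0.0]
ft_force: [-4.9, -2.1, -12.3]
opening: 0.0249
grip_force: 50.0
```

```bash
python3 - <<'E'
from h import *
o,p,w=pose(); print(p,o["ft_force"],o["opening"],o["grip_force"],o["time_s"])
I=env.capture("side")
cv2.imwrite("pics/e.png",cv2.resize(I[205:300,250:350,::-1],None,fx=6,fy=6,interpolation=cv2.INTER_CUBIC))
E
```

```text
[ 0.482  -0.0477  0.1889] [ -4.8763  -2.1282 -12.2835] 0.02485665267762054 49.990389766171575 10.575
```

View pics/e.png

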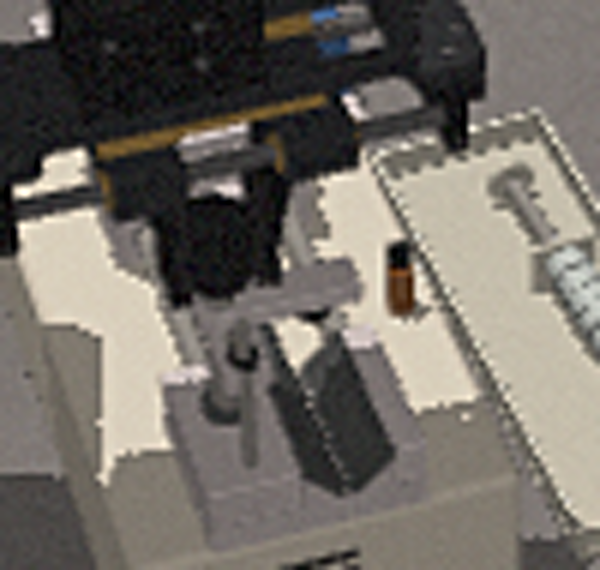

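The ring (crop ~(243,345)) sits between the fork prongs, the vial is standing, and the knob is held with about 12 N of pull. The total lift of 42.3 mm matches the ring height. Handing in.

```bash
python3 -c "
from cell import env
print(env.sign_off())"
```

```text
the job is handed in; nothing more can be done
None
```

I swung the retainer open to its end stop and am holding the clamp up 42.3 mm, level with the ring to within my roughly 2 mm measurement; the job is handed in, but no verdict came back.

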